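# Make up two gift sets and close the boxed one

## Robot

A 7-joint arm with a two-finger parallel gripper is mounted at the origin on a cart in front of the work surface, level with it; the furniture and walls round the work are solid. World frame = base frame: x ahead of the robot, y to its left, z up, the work surface at z = 0. Lengths are in m, angles in rad, forces in N, time in s.
With the tool pointing down it reaches from about 0.4 to 0.9 m from the base axis. Payload 5.5 kg.
Tool frame: the origin (TCP) lies between the finger pads; the fingertips stand 8 mm ahead of it and the grasp point (between the pads) lies 11 mm behind it; z points along the fingers, y is the line along which they close (so a half turn about z gives the same grasp; the last joint's range is limited). The gripper opens to 92 mm and grips with 3 to 60 N. Pads are 19 mm wide; open, the fingers measure 130 mm over their backs; the gripper's body (75 mm by 190 mm) begins 47 mm behind the grasp point.
Start: joints at [-0.889, 0.501, -0.427, 1.55, 0.221, 1.138, -0.21], TCP at [0.264, 0.594, 0.235] pointing down, gripper open.
Joint ranges: [-2.88, 2.88], [-0.31, 2.03], [-1.54, 1.56], [0.2, 2.42], [-1.41, 4.55], [0.19, 2.02], [-2.57, 2.57]. Speed limits (rad/s): [2.57, 2.57, 3.14, 3.14, 3.14, 3.14, 3.14].

## Interface

Orientations are given as a unit quaternion [w, x, y, z].
In Python, from workcell import robot, jaws, planner, monitor, snapshot, camera_model, job gives the robot as it stands. The module is installed in compiled form; this text tells all that it offers. Calls block until the motion is done:
- robot.move_to(position, orientation): joint-space move of the TCP to a pose.
- robot.move_straight(position, ori=None, speed=0.15, force_limit=None): straight line of the TCP; ori=None keeps the orientation; speed is the mean speed in m/s. With force_limit (N) it stops when the force on the tool has changed by that much, and returns True; else False.
- robot.goto_joints(angles): joint-space move.
- jaws.open_jaws() and jaws.grasp(newtons=None): open the fingers fully, or close them until they stop; newtons is the grip in N (None keeps the last).
- robot.pause(seconds).
- planner.solve_ik(position, orientation): joint angles nearest the present ones, or None.
- monitor.get_state(): the state.
- snapshot(name): name is "side" or "top"; returns (picture, depth): 384x512x3 uint8, red, green, blue; 384x512 float32, m along the optical axis (not along the pixel's ray), 0 where there is no reading.
- camera_model(name): a dict with "fovy" (degrees; the focal length in pixels is half the picture's height over the tangent of half this angle, whatever the lens; pixels are square), "cx", "cy" (the principal point, pixels), "world_to_cam" (4x4, takes a point from world to camera coordinates). Camera axes: x right, y down, z forward; pixel columns grow to the right and rows downward; lengths in m; the calibration is good to about 2 mm. A picture is of the moment at which its call begins. camera_model takes no time and is no camera call.
A pose or a line that the arm cannot do raises robot.PlanningError and nothing moves.
- job.job_done(): hands the job in; it is judged then, once.
The state is a dict: "clock": time; "q": joint angles; "qd": joint speeds; "effort": joint torques, N m; "eef_pos": TCP position; "ee_rot": TCP orientation; "wrist_force": force on the tool from outside, world axes, zero at the start; "torque": the same for the moment, N m; "width": opening from 0.0 (shut) to 1.0 (fully open); "gripper_force": force on a finger pad.
Only numpy, scipy, OpenCV 4.12 (cv2) and the standard library are available. Lean on these libraries where they do the work, as an engineer would, in place of code of your own. Each camera call takes 0.05 s, during which the arm holds its last target. There are 200 camera calls.

## Task

Make up two gift sets from the stock on the counter. In the open wooden tray put the oval tin and the tall carton (standing upright); in the wooden box put the flat packet and the small round tin, each thing seated in the recess cut to its shape, and then close the box with its wooden cover, fully down all round. Leave the mug and the gift box with the jars where they stand.

Things in the scene. Friction and masses are not known exactly. Their poses are not given: they have to be found in the camera images.
- tray: Open wooden tray, fixed: light block 177 x 96 mm (its x, y), top 14 mm above the counter, on a dark foot board 186 x 105 x 4 mm. Origin: centre of the underside, z up. Two cork-lined recesses 7 mm deep (floors at z = 7 mm): oval 90 x 76 mm (long along x) centred at x +34.5 mm, y 0 for the oval tin; rectangular 60 (x) x 38 mm (y) at x -49.5 mm, y 0 for the carton. It has no cover.
- box: Wooden box base, fixed: light block 178 x 84 mm (its x, y), top 14 mm above the counter, on a dark ledge board 204 x 110 x 4 mm. Origin: centre of the underside, z up. Cork-lined recesses 7 mm deep (floors z = 7 mm): rectangular 94 (x) x 64 mm at x +33 mm, y 0 for the packet; round 57 mm at x -51.5 mm, y 0 for the round tin. The cover drops round the block (6 mm play) onto the ledge, z = 4 mm.
- cover: Loose cover of the box, light wood, open below: 198 x 104 mm (its x, y), 33 mm high, inside 190 x 96 x 28 mm, 0.22 kg. On top in the middle a dark wooden bar handle 80 mm long (x), 20 mm wide (y), from 33 to 55 mm above the origin: grip it across y. Origin: centre of the underside, at the rim's lower edge; z up. Fits either way round, its x along the box's x.
- oval_tin: Oval flat sweet tin with a printed lid, 78 mm (its x) by 64 mm (its y), 20 mm high, about 70 g. Origin: centre of the underside; z up. The lid does not open. Grip it across y.
- round_tin: Small round whitish pastille tin, 45 mm in diameter, 19 mm high, about 35 g. Origin: centre of the underside; z up. The lid does not open.
- packet: Flat printed card packet of sweets lying on its large face, 52 mm (its x) by 82 mm (its y), 18 mm high, about 60 g. Origin: centre of the underside; z up. Grip it across x.
- carton: Tall green card carton standing upright, 26 mm (its x) by 48 mm (its y), 75 mm high, about 70 g. Origin: centre of the underside; z up. Grip it across x.
- mug: Bystander: white stoneware mug with a pear pattern, 85 mm in diameter, 94 mm high, at the back of the work. Origin on its underside, z up. Leave it alone.
- gift_box: Bystander: long white gift box with windows showing three little jars and an orange band, 58 x 172 mm and 72 mm high, at the back left. Origin: centre of the underside. Leave it alone.
Things that resemble listed ones, but are neither listed nor needed, are in the scene too. Leave any red look-alike of the round_tin alone. What is shaped like the packet but red is not meant.

How it is judged:
At the end, for the whole second after the job is handed in: Oval tin and upright carton in the tray, packet and round tin in the box, each on its own recess floor (2.5 mm height, 10 mm in x and y, 0.08 rad tilt); the cover on the box's ledge (2.5 mm height, 12 mm, 0.2 rad yaw, 0.05 rad tilt); all released and at rest (x of oval_tin in the frame of tray between 0.0245 and 0.0445 m and y of oval_tin in the frame of tray between -0.01 and 0.01 m and z of each of oval_tin, carton in the frame of tray below 0.0095 m and angle between each of oval_tin, carton, packet, round_tin's own z axis and vertical below 0.08 rad and linear speed of each of oval_tin, carton, packet, round_tin, cover below 0.01 m/s and x of carton in the frame of tray between -0.0595 and -0.0395 m and y of carton in the frame of tray between -0.01 and 0.01 m and x of packet in the frame of box between 0.023 and 0.043 m and y of packet in the frame of box between -0.01 and 0.01 m and z of each of packet, round_tin in the frame of box below 0.0095 m and x of round_tin in the frame of box between -0.0615 and -0.0415 m and y of round_tin in the frame of box between -0.01 and 0.01 m and x of cover in the frame of box between -0.012 and 0.012 m and y of cover in the frame of box between -0.012 and 0.012 m and z of cover in the frame of box below 0.0065 m and angle between cover's own z axis and vertical below 0.05 rad and angle between the x axis of cover and the x axis of box, either way round below 0.2 rad); the robot touches nothing.
It fails at once if the mug is disturbed (moved more than 25 mm or tipped over) (distance of mug from where it was at the start of the episode above 0.025 m or angle between mug's own z axis and vertical above 0.3 rad).
It fails at once if the gift box is disturbed (moved more than 25 mm or tipped over) (distance of gift_box from where it was at the start of the episode above 0.025 m or angle between gift_box's own z axis and vertical above 0.3 rad).
It also fails if it takes over 141 s, if anything falls off the work surface, if the arm or the gripper's body presses on something with over 40 N, if the wrist force passes 120 N, or if a joint passes its speed limit or range.

## Working session

There is one attempt and no reset: what is moved stays moved. The work goes in short steps, each a Python script; the robot and the scene stay as the last script left them, time stands still between calls to the robot, and variables do not carry over. Pictures are saved under pics/ and viewed, at most 14 in all, crops included, and the job is handed in when it is done.

```bash
mkdir -p pics; python3 - <<'E'
from workcell import *
import cv2,numpy as np
for n in("top","side"):
    p,d=snapshot(n); cv2.imwrite(f"pics/{n}0.png",p[:,:,::-1]); np.savez(f"{n}0.npz",p=p,d=d)
    m=camera_model(n); print(n,m["fovy"],m["cx"],m["cy"],np.round(m["world_to_cam"],3).tolist(),(d>0).mean(), {k:v for k,v in m.items() if k not in("fovy","cx","cy","world_to_cam")})
print(monitor.get_state())
E
```

```text
top 54.930544054374046 260.0176374771576 196.31852859284095 [[-0.022, -0.999, -0.026, -0.035], [-0.997, 0.024, -0.079, 0.577], [0.08, 0.024, -0.997, 1.235], [0.0, 0.0, 0.0, 1.0]] 0.9962209065755209 {}
side 56.79648767957687 259.87353193691706 196.04714010803463 [[0.995, -0.096, -0.005, -0.582], [-0.06, -0.576, -0.815, 0.051], [0.075, 0.812, -0.579, 1.397], [0.0, 0.0, 0.0, 1.0]] 0.9959309895833334 {}
{'clock': 0.1, 'q': array([-0.88880305,  0.50176793, -0.42680693,  1.55131597,  0.22080687,
        1.13831513, -0.21029484]), 'qd': array([ 0.00050605, -0.00090156,  0.00037459, -0.00449383,  0.0004828 ,
       -0.00154637,  0.00047722]), 'effort': array([-1.13977172e-02, -5.67864633e+01, -5.83836839e+00, -2.79915333e+01,
       -6.89700991e-02,  2.40523129e-02,  2.48503869e-05]), 'eef_pos': array([0.26411962, 0.59325346, 0.23378561]), 'ee_rot': array([-2.10635593e-04,  2.07845217e-01,  9.78161336e-01, -8.50317058e-04]), 'wrist_force': array([-0.37479078,  0.24266637, -0.02912883]), 'torque': array([-0.02066855, -0.00089105, -0.03098818]), 'gripper_force': 0.0, 'width': 1.002872923842645}
```

View pics/top0.png

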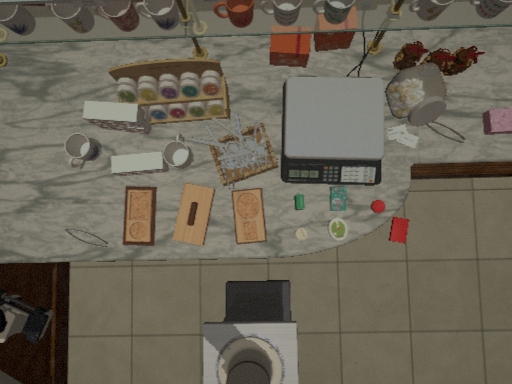

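View pics/side0.png

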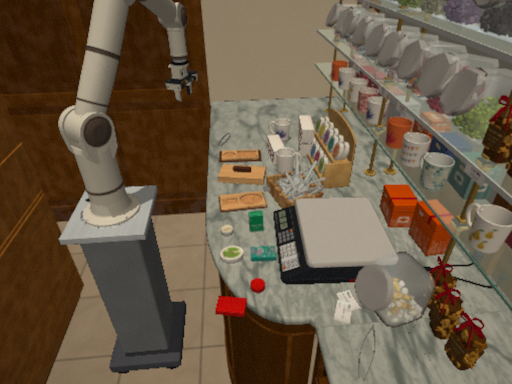

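The top view shows the box at about (140,216), the cover at (193,214) and the tray at (249,216). The carton is at (300,202), the packet at (339,198), the oval tin at (338,230) and the round tin at (301,234). The red look-alikes are at (378,207) and (400,230). Next I'll measure each one, taking its top outline cast onto its top plane.

```bash
cat > vis.py <<'E'
import cv2,numpy as np
from workcell import camera_model
def cam(n):
    m=camera_model(n); f=192/np.tan(np.radians(m["fovy"])/2); return f,m["cx"],m["cy"],np.array(m["world_to_cam"])
def cloud(n,d):                      # per-pixel world points from depth
    f,cx,cy,T=cam(n); v,u=np.mgrid[:384,:512]
    P=np.stack([(u-cx)/f*d,(v-cy)/f*d,d],-1); return (P-T[:3,3])@T[:3,:3]
def plane(n,uv,z):                   # cast pixels onto plane z
    f,cx,cy,T=cam(n); uv=np.asarray(uv,float).reshape(-1,2); R=T[:3,:3]
    r=np.c_[(uv-[cx,cy])/f,np.ones(len(uv))]@R; c=-R.T@T[:3,3]
    return (c+r*((z-c[2])/r[:,2])[:,None])[:,:2]
def rect(n,mask,z):                  # min-area rectangle in world: centre, long, short, yaw of long side
    c=max(cv2.findContours(mask.astype(np.uint8),0,2)[0],key=cv2.contourArea)
    (x,y),(a,b),t=cv2.minAreaRect((plane(n,c,z)*1000).astype(np.float32)); t=np.radians(t)
    if b>a: a,b,t=b,a,t+np.pi/2
    return np.round([x/1e3,y/1e3,a,b,(t+np.pi/2)%np.pi-np.pi/2],4)
E
python3 - <<'E'
from vis import *
q=np.load("top0.npz");p,d=q["p"],q["d"]
W=cloud("top",d)
rois=dict(box=(118,180,162,250),cover=(168,178,218,250),tray=(228,182,270,248),carton=(290,190,310,214),packet=(326,182,352,214),oval=(325,214,352,246),rtin=(292,224,311,244),mugs=(60,130,100,170),mug2=(164,132,192,170),gb1=(80,98,150,135),gb2=(106,148,164,178),scale=(278,70,388,188))
for k,(a,b,c,e) in rois.items():
    w=W[b:e,a:c]; h=w[...,2]; print(k,"zpct",np.round(np.percentile(h,[2,20,50,80,95,99]),4), "pts>8mm x,y range",np.round(np.percentile(w[h>.008][:,:2],[1,99],axis=0),3).tolist())
im=cv2.resize(p[175:255,110:415,::-1],None,fx=2.6,fy=2.6,interpolation=cv2.INTER_CUBIC); cv2.imwrite("pics/c1.png",im)
E
```

```text
box zpct [-0.0051 -0.0013  0.0032  0.0095  0.0147  0.0181] pts>8mm x,y range [[0.432, -0.079], [0.609, 0.416]]
cover zpct [-0.0053 -0.0012  0.0263  0.0335  0.0386  0.0571] pts>8mm x,y range [[0.423, -0.079], [0.619, 0.24]]
tray zpct [-0.0045 -0.0001  0.0054  0.0126  0.0164  0.026 ] pts>8mm x,y range [[0.422, -0.062], [0.623, 0.053]]
carton zpct [-0.0043 -0.0013  0.0018  0.073   0.0769  0.0786] pts>8mm x,y range [[0.527, -0.193], [0.576, -0.166]]
packet zpct [-0.0043  0.      0.0147  0.0197  0.0367  0.0424] pts>8mm x,y range [[0.523, -0.351], [0.617, -0.273]]
oval zpct [-0.897  -0.001   0.0028  0.0197  0.0222  0.0248] pts>8mm x,y range [[0.424, -0.339], [0.496, -0.279]]
rtin zpct [-0.0046 -0.0013  0.0021  0.0187  0.0217  0.0254] pts>8mm x,y range [[0.425, -0.208], [0.471, -0.114]]
mugs zpct [-0.006  -0.002   0.0047  0.0655  0.09    0.0936] pts>8mm x,y range [[0.689, 0.508], [0.793, 0.589]]
mug2 zpct [-0.0051 -0.0004  0.0091  0.0682  0.0911  0.0951] pts>8mm x,y range [[0.677, 0.181], [0.785, 0.272]]
gb1 zpct [-0.0048  0.0008  0.1091  0.143   0.1456  0.1478] pts>8mm x,y range [[0.809, 0.305], [0.892, 0.502]]
gb2 zpct [-0.005  -0.0008  0.067   0.072   0.0748  0.077 ] pts>8mm x,y range [[0.662, 0.266], [0.727, 0.442]]
scale zpct [-0.0027  0.0442  0.093   0.0961  0.0983  0.1005] pts>8mm x,y range [[0.61, -0.456], [0.956, -0.127]]
```

View pics/c1.png

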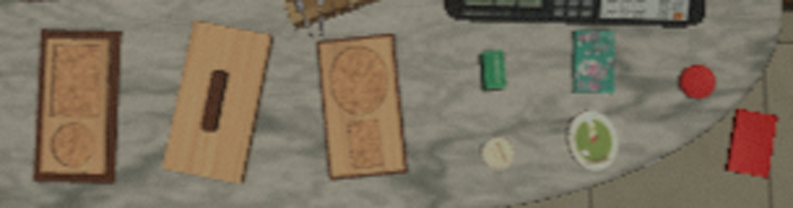

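Heights and sizes agree with the text. The gift box is at x 0.66–0.73, y 0.27–0.44 and the mug is at about (0.73, 0.23). Both recess patterns point +x away from the robot. Next come the precise poses, from both cameras.

```bash
cat > meas.py <<'E'
from vis import *
# name: approx xy, half window, h min, h max, plane z, colour test on (H,S,V)
SP=dict(box=((.52,.317),.13,-.02,.03,.004,.0,'s'),tray=((.52,.0),.115,-.02,.03,.004,0,'s'),
 cover=((.52,.165),.12,.018,.045,.033,0,'h'),carton=((.55,-.18),.06,.06,.09,.075,0,'h'),
 packet=((.565,-.30),.065,.008,.03,.018,0,'h'),oval_tin=((.46,-.31),.06,.010,.035,.02,0,'h'),round_tin=((.45,-.193),.045,.0095,.03,.019,0,'h'))
def measure(n,p,d,names=SP):
    W=cloud(n,cv2.medianBlur(d,3)); S=cv2.cvtColor(p,cv2.COLOR_RGB2HSV)[...,1]; out={}
    for k in names:
        c,r,lo,hi,z,_,t=SP[k]
        m=(np.abs(W[...,:2]-c)<[r,min(r,.07)]).all(-1)&(W[...,2]>lo)&(W[...,2]<hi)
        if t=='s': m&=S>70
        m=cv2.morphologyEx(m.astype(np.uint8),cv2.MORPH_CLOSE,np.ones((3,3)))
        out[k]=rect(n,m,z)
    return out
E
python3 - <<'E'
from meas import *
for n in("top","side"):
    q=np.load(n+"0.npz")
    for k,v in measure(n,q["p"],q["d"]).items(): print(n,k,v.tolist())
E
```

```text
top box [0.5188, 0.3532, 200.974, 73.7008, -0.0245]
top tray [0.512, -0.0073, 185.2308, 103.2432, 0.0773]
top cover [0.5212, 0.1765, 197.321, 106.2225, -0.2136]
top carton [0.5515, -0.1794, 48.9153, 25.9421, -0.0294]
top packet [0.5676, -0.3106, 88.6632, 60.7811, -0.0228]
top oval_tin [0.4593, -0.3089, 73.9406, 60.3639, -0.0364]
top round_tin [0.445, -0.1875, 40.5378, 40.3276, 1.5492]
side box [0.5211, 0.3527, 206.0817, 113.5819, 0.1574]
side tray [0.5117, -0.0107, 186.4205, 136.2023, 0.0779]
side cover [0.5198, 0.1667, 198.5261, 124.1681, -0.2253]
side carton [0.5516, -0.1898, 45.5491, 44.6708, -0.0708]
side packet [0.5667, -0.3238, 90.5711, 69.9479, -0.0731]
side oval_tin [0.4594, -0.314, 72.4214, 69.4992, -0.0547]
side round_tin [0.4453, -0.1915, 49.7392, 42.6952, 1.539]
```

```bash
python3 - <<'E'
import meas
from meas import *
q=np.load("top0.npz");p,d=q["p"],q["d"]
SP["box"]=((.52,.345),.13,-.02,.03,.004,0,'s')
meas_b=measure("top",p,d,["box"]); print(meas_b)
W=cloud("top",cv2.medianBlur(d,3)); S=cv2.cvtColor(p,cv2.COLOR_RGB2HSV)
def win(c,r): return (np.abs(W[...,:2]-c)<r).all(-1)
for th in(70,90,110):
  m=win((.565,-.305),(.065,.05))&(S[...,1]>th); print("packet",th,rect("top",m,.018))
  m=win((.55,-.18),(.05,.04))&(S[...,1]>th)&(W[...,2]>.055); print("carton",th,rect("top",m,.075))
  m=win((.52,.345),(.13,.08))&(S[...,1]>th); print("box",th,rect("top",m,.004))
for k,c,r,z in(("oval",(.46,-.31),.05,.02),("rtin",(.445,-.188),.035,.019)):
  m=(win(c,(r,r))&(W[...,2]>.01)).astype(np.uint8)
  cn=max(cv2.findContours(m,0,1)[0],key=cv2.contourArea); print(k,cv2.fitEllipse((plane("top",cn,z)*1000).astype(np.float32)))
# block top/ledge check and recess colours: cork
E
```

```text
{'box': array([ 5.207000e-01,  3.681000e-01,  2.035465e+02,  1.005933e+02,
       -4.110000e-02])}
packet 70 [ 5.75900e-01 -3.13800e-01  5.17881e+01  4.74168e+01 -3.69000e-02]
carton 70 [ 5.53200e-01 -1.77900e-01  4.56896e+01  2.27106e+01 -2.94000e-02]
box 70 [ 5.209000e-01  3.717000e-01  2.035465e+02  1.076371e+02 -4.110000e-02]
packet 90 [ 0.5756 -0.3137 47.3458 30.7202  1.5339]
carton 90 [ 5.51500e-01 -1.77800e-01  4.24244e+01  2.26961e+01 -2.94000e-02]
box 90 [ 5.193000e-01  3.714000e-01  2.008600e+02  1.058809e+02 -2.450000e-02]
packet 110 [ 0.5745 -0.3002 20.7347 20.3112 -0.0369]
carton 110 [ 5.51500e-01 -1.77800e-01  4.23341e+01  2.27275e+01 -2.39000e-02]
box 110 [ 5.210000e-01  3.710000e-01  1.978278e+02  1.055173e+02 -2.040000e-02]
oval ((460.0336608886719, -309.17974853515625), (61.0560302734375, 75.23424530029297), 101.39128875732422)
rtin ((445.74151611328125, -186.99867248535156), (40.53369140625, 42.28242874145508), 47.126686096191406)
```

```bash
python3 - <<'E'
from meas import *
q=np.load("top0.npz");p,d=q["p"],q["d"]
S=cv2.cvtColor(p,cv2.COLOR_RGB2HSV).astype(int)
D=d.copy()
for _ in range(8): D=np.where(1,D,D)+0
W=cloud("top",cv2.medianBlur(d,5))
def win(c,r): return (np.abs(W[...,:2]-c)<r).all(-1)
for th in(60,75,90):
  print("box",th,rect("top",win((.52,.372),(.13,.075))&(S[...,1]>th),.004))
  print("tray",th,rect("top",win((.512,-.007),(.12,.075))&(S[...,1]>th),.004))
  print("cover",th,rect("top",win((.52,.176),(.13,.085))&(S[...,1]>th)&(W[...,2]>.015),.033))
hue=S[...,0]
for lo in(20,35,50):
  m=win((.565,-.31),(.055,.05))&(S[...,1]>lo)&(hue>60)&(hue<110); m=cv2.morphologyEx(m.astype(np.uint8),3,np.ones((5,5))); print("packet",lo,rect("top",m,.018))
for zt in(.008,.012):
  m=win((.565,-.31),(.047,.05))&(W[...,2]>zt); m=cv2.morphologyEx(m.astype(np.uint8),2,np.ones((3,3))); print("packet h",zt,rect("top",m,.018))
  for n,c in(("oval",(.46,-.31)),):
    for cm in("top","side"):
      qq=np.load(cm+"0.npz"); w=cloud(cm,cv2.medianBlur(qq["d"],5)); m=(np.abs(w[...,:2]-c)<.05).all(-1)&(w[...,2]>zt)
      vv,uu=np.nonzero(m); P=plane(cm,np.c_[uu,vv],.02); C=np.cov(P.T); e,V=np.linalg.eigh(C); print(n,cm,P.mean(0).round(4),(4e3*np.sqrt(e)).round(1),np.arctan(V[1,1]/V[0,1]).round(3))
a=cv2.resize(p[184:246,286:356,::-1],None,fx=8,fy=8,interpolation=cv2.INTER_CUBIC); cv2.imwrite("pics/c2.png",a)
E
```

```text
box 60 [ 5.209000e-01  3.721000e-01  2.038715e+02  1.090845e+02 -4.280000e-02]
tray 60 [ 5.119000e-01 -7.700000e-03  1.857739e+02  1.044813e+02  8.240000e-02]
cover 60 [ 5.213000e-01  1.768000e-01  1.977759e+02  1.069399e+02 -2.096000e-01]
box 75 [ 5.209000e-01  3.720000e-01  2.028396e+02  1.075097e+02 -4.490000e-02]
tray 75 [ 5.119000e-01 -7.300000e-03  1.848574e+02  1.032432e+02  7.730000e-02]
cover 75 [ 5.213000e-01  1.773000e-01  1.971875e+02  1.060182e+02 -2.139000e-01]
box 90 [ 5.203000e-01  3.721000e-01  2.009256e+02  1.069351e+02 -4.420000e-02]
tray 90 [ 5.120000e-01 -7.600000e-03  1.840938e+02  1.022096e+02  7.480000e-02]
cover 90 [ 5.214000e-01  1.771000e-01  1.961456e+02  1.050734e+02 -2.136000e-01]
packet 20 [ 5.70800e-01 -3.13600e-01  9.58744e+01  5.41328e+01 -3.67000e-02]
packet 35 [ 5.63800e-01 -3.13300e-01  8.19217e+01  5.41212e+01 -3.67000e-02]
packet 50 [ 5.62400e-01 -3.11500e-01  7.91014e+01  5.07074e+01 -3.98000e-02]
packet h 0.008 [ 5.67500e-01 -3.15100e-01  8.91363e+01  5.07783e+01 -3.69000e-02]
oval top [ 0.46   -0.3093] [63.6 77.9] 0.229
oval side [ 0.4595 -0.3152] [72.3 78.3] 0.498
packet h 0.012 [ 5.67500e-01 -3.15100e-01  8.91363e+01  5.07783e+01 -3.69000e-02]
oval top [ 0.4599 -0.3094] [63.7 77.6] 0.226
oval side [ 0.4597 -0.3126] [67.9 76.5] 0.252
```

View pics/c2.png

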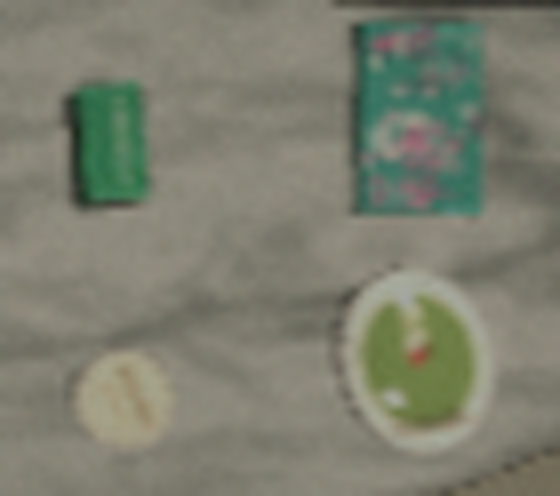

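The crop confirms the sizes and orientations: the packet's centre is near (338,198) px and the oval tin's long axis leans about +0.22 rad. I'll start with the oval tin.

```bash
cat > mv.py <<'E'
from workcell import *
import numpy as np
TRAY=(.5119,-.0075,.077); BOX=(.5209,.372,-.044)
def inframe(f,x,y=0): c,s=np.cos(f[2]),np.sin(f[2]); return (f[0]+c*x-s*y,f[1]+s*x+c*y,f[2])
def quat(t): return np.array([0,np.cos(t/2),np.sin(t/2),0])
def best(x,y,z,t):                   # half turn gives the same grasp: take the nearer one
    q0=monitor.get_state()["q"]; c=[]
    for k in(t,t+np.pi,t-np.pi):
        q=planner.solve_ik([x,y,z],quat(k))
        if q is not None: c.append((np.abs(np.array(q)-q0).max(),tuple(quat(k))))
    return np.array(min(c)[1])
def say(m):
    s=monitor.get_state(); print(m,round(s["clock"],1),np.round(s["eef_pos"],4),"w",round(s["width"]*92,1),"gf",round(s["gripper_force"],1),"F",np.round(s["wrist_force"],1))
def pick(o,z,N,hi=.18):
    x,y,t=o; Q=best(x,y,hi,t); robot.move_to([x,y,hi],Q); robot.move_straight([x,y,z+.03],Q,.25)
    hit=robot.move_straight([x,y,z],Q,.08,force_limit=10); say(f"at {hit}")
    jaws.grasp(N); say("gripped"); robot.move_straight([x,y,hi],Q,.2); say("lifted")
def place(o,z,hi=.18,F=8):
    x,y,t=o; Q=best(x,y,hi,t); robot.move_to([x,y,hi],Q); robot.move_straight([x,y,z+.025],Q,.2); say("above")
    hit=robot.move_straight([x,y,z],Q,.05,force_limit=F); say(f"down {hit}")
def release(o,hi=.18):
    jaws.open_jaws(); robot.move_straight([o[0],o[1],hi],None,.25); say("free")
E
python3 - <<'E'
from mv import *
pick((.460,-.3095,.225),.0175,20)
o=inframe(TRAY,.0345); place(o,.0255)
E
```

```text
at False 4.5 [ 0.4596 -0.3094  0.0171] w 92.0 gf 0.0 F [-1.1  0.1 -0.2]
gripped 5.1 [ 0.4601 -0.3094  0.0177] w 62.3 gf 20.0 F [-1.1  0.7  2.5]
lifted 6.1 [ 0.4593 -0.3088  0.1789] w 62.2 gf 20.0 F [-0.   0.1 -1.1]
above 8.1 [ 0.5471 -0.0059  0.0513] w 62.4 gf 20.0 F [ 0.3 -0.1 -0.7]
down True 8.7 [ 0.5456 -0.0045  0.0247] w 62.5 gf 20.0 F [-1.3  0.3  6. ]
```

```bash
python3 - <<'E'
from mv import *
release(inframe(TRAY,.0345))
pick((.5515,-.1785,-.029),.050,15)
o=inframe(TRAY,-.0495); place(o,.0575,hi=.20); release(o,.2)
E
```

```text
free 10.1 [ 0.5454 -0.0044  0.179 ] w 92.2 gf 0.0 F [ 0.3  0.5 -0.8]
at False 11.9 [ 0.5512 -0.1786  0.0497] w 92.1 gf 0.0 F [ 0.7  0.3 -0.2]
gripped 12.9 [ 0.5515 -0.1785  0.05  ] w 26.3 gf 14.5 F [ 0.4  0.3 -0.1]
lifted 13.7 [ 0.5508 -0.1779  0.179 ] w 27.0 gf 14.5 F [ 0.  -0.3 -1.1]
above 15.3 [ 0.4634 -0.0126  0.0829] w 26.9 gf 14.5 F [ 0.  -0.6 -0.2]
down True 15.8 [ 0.462  -0.0109  0.0568] w 26.2 gf 14.6 F [-0.3  0.2  6.1]
free 17.7 [ 0.4618 -0.0108  0.1992] w 92.0 gf 0.0 F [-0.2  0.2 -0.6]
```

```bash
python3 - <<'E'
from mv import *
from vis import *
o=inframe(BOX,.033); pick((.5638,-.3133,-.037),.0175,15); place(o,.0250); release(o)
o=inframe(BOX,-.0515); pick((.4455,-.187,0),.0175,12); place(o,.0250); release(o)
robot.move_to([.55,-.25,.25],best(.55,-.25,.25,0))
p,d=snapshot("top"); np.savez("top1.npz",p=p,d=d)
cv2.imwrite("pics/t1.png",cv2.resize(p[175:255,110:360,::-1],None,fx=3.2,fy=3.2,interpolation=cv2.INTER_CUBIC))
E
```

```text
at False 20.1 [ 0.5634 -0.3133  0.017 ] w 91.8 gf 0.0 F [-0.3  0.4 -0.4]
gripped 20.8 [ 0.5639 -0.3132  0.0176] w 51.6 gf 15.0 F [0.5 0.1 0.7]
lifted 21.8 [ 0.5631 -0.3125  0.1787] w 51.8 gf 15.0 F [ 0.7  0.2 -1.6]
above 25.0 [0.5551 0.3705 0.0512] w 52.0 gf 15.0 F [0.3 0.1 0.2]
down True 25.5 [0.5531 0.3706 0.0243] w 52.3 gf 15.0 F [-0.4  0.4  4.9]
free 27.1 [0.5528 0.3705 0.1787] w 92.1 gf 0.0 F [ 0.1  1.1 -0.1]
at False 30.4 [ 0.4455 -0.1871  0.0176] w 92.0 gf 0.0 F [0.5 0.1 0.3]
gripped 31.2 [ 0.4455 -0.1869  0.0175] w 44.0 gf 12.0 F [-0.3  0.4  1.3]
lifted 32.1 [ 0.4448 -0.1864  0.1791] w 44.0 gf 12.0 F [ 0.   0.2 -0.5]
above 35.0 [0.4706 0.3742 0.051 ] w 43.9 gf 12.0 F [-0.6  0.2 -0.6]
down True 35.5 [0.4688 0.3742 0.0242] w 44.3 gf 12.0 F [-0.9 -1.5  4.9]
free 37.2 [0.4684 0.3741 0.1789] w 92.0 gf 0.0 F [-0.3  0.7  0.1]
```

View pics/t1.png

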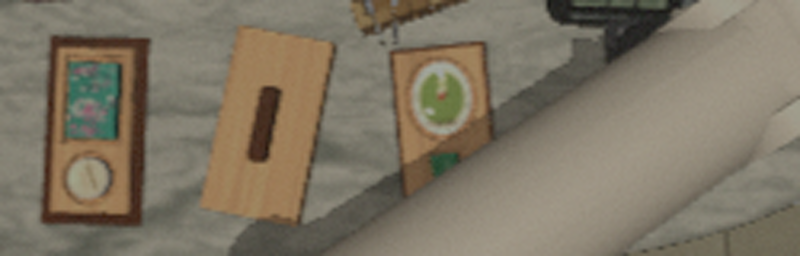

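The packet (85,100) and round tin (88,178) sit inside their recesses, and the oval tin is centred in the oval one. I'll check heights by depth, cross-check the cover pose from its handle, then fetch the cover.

```bash
python3 - <<'E'
from mv import *
from vis import *
q=np.load("top1.npz");p,d=q["p"],q["d"]; W=cloud("top",d)
for k,(f,x,h) in dict(packet=(BOX,.033,.025),rtin=(BOX,-.0515,.026),oval=(TRAY,.0345,.027),carton=(TRAY,-.0495,.082)).items():
    c=inframe(f,x); m=(np.abs(W[...,:2]-c[:2])<.012).all(-1)&(W[...,2]>0); w=W[m]; X=np.c_[w[:,:2]-c[:2],np.ones(len(w))]; print(k,len(w),"want",h,"plane",np.linalg.lstsq(X,w[:,2],rcond=None)[0].round(3))
V=p.max(-1); m=(np.abs(W[...,:2]-[.521,.177])<[.07,.04]).all(-1)&(V<110); print("handle",rect("top",m,.055))
C=(.5213,.177,-.2135)
x,y,t=C; Q=best(x,y,.2,t); robot.move_to([x,y,.2],Q); robot.move_straight([x,y,.08],Q,.2)
print(robot.move_straight([x,y,.045],Q,.05,force_limit=10)); say("at")
jaws.grasp(50); say("gripped"); robot.move_straight([x,y,.13],Q,.15); say("lifted")
x,y,t=BOX; Q=best(x,y,.13,t); robot.move_to([x,y,.13],Q); robot.move_straight([x,y,.085],Q,.15); say("above")
for n in("top","side"):
    p,d=snapshot(n); np.savez(n+"2.npz",p=p,d=d)
    c=(slice(170,270),slice(100,220)) if n=="top" else (slice(100,220),slice(170,330)); cv2.imwrite(f"pics/{n}2.png",cv2.resize(p[c][:,:,::-1],None,fx=4.5,fy=4.5,interpolation=cv2.INTER_CUBIC))
E
```

```text
packet 46 want 0.025 plane [-0.068 -0.046  0.024]
rtin 51 want 0.026 plane [0.01  0.077 0.024]
oval 48 want 0.027 plane [-0.027  0.067  0.026]
carton 30 want 0.082 plane [-25.197 -11.586   0.338]
handle [ 0.5216  0.1774 79.1844 21.7744 -0.2194]
False
at 42.7 [0.5215 0.1769 0.0451] w 91.8 gf 0.0 F [0.3 0.  0.4]
gripped 43.8 [0.5214 0.1773 0.045 ] w 19.7 gf 50.0 F [-0.3  0.9 -0.2]
lifted 44.5 [0.5207 0.1772 0.1293] w 19.5 gf 50.0 F [ 0.1  0.1 -2.5]
above 45.8 [0.521  0.3708 0.0845] w 19.5 gf 50.0 F [-0.4  0.  -1.6]
```

```bash
python3 - <<'E'
from mv import *
from vis import *
x,y,t=BOX
hit=robot.move_straight([x,y,.0485],None,.03,force_limit=10); say(f"down {hit}")
E
```

```text
down False 47.2 [0.5208 0.3719 0.049 ] w 19.7 gf 50.0 F [-5.  -1.4  5.5]
```

View pics/top2.png

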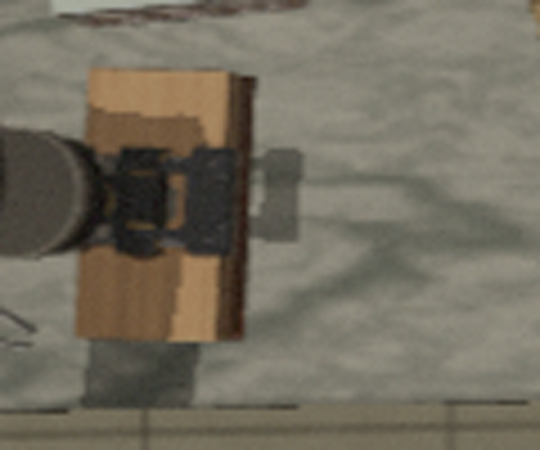

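The cover was hovering squarely over the box (centre about (160,205) in the crop) and has reached seating height. I'll release it, back off and check everything.

```bash
python3 - <<'E'
from mv import *
from vis import *
x,y,t=BOX
jaws.open_jaws(); robot.move_straight([x,y,.22],None,.2); say("free")
robot.goto_joints([-0.889,0.501,-0.427,1.55,0.221,1.138,-0.21]); say("home")
p,d=snapshot("top"); W=cloud("top",d); S=cv2.cvtColor(p,cv2.COLOR_RGB2HSV)[...,1]
def fit(k,c,r,lo,h):
    m=(np.abs(W[...,:2]-c[:2])<r).all(-1)&(W[...,2]>lo); w=W[m]; X=np.c_[w[:,:2]-c[:2],np.ones(len(w))]; print(k,len(w),"want",h,np.linalg.lstsq(X,w[:,2],rcond=None)[0].round(4))
fit("cover",BOX,(.085,.04),.025,.037)
m=(np.abs(W[...,:2]-BOX[:2])<[.13,.075]).all(-1)&(W[...,2]>.025); print("cover rect",rect("top",m,.037))
c=inframe(TRAY,-.0495); fit("carton",c,(.03,.02),.06,.082)
m=(np.abs(W[...,:2]-c[:2])<[.05,.04]).all(-1)&(W[...,2]>.06); print("carton want",np.round(c,4),rect("top",m,.082))
c=inframe(TRAY,.0345); fit("oval",c,(.03,.02),.018,.027)
m=(np.abs(W[...,:2]-c[:2])<[.05,.045]).all(-1)&(W[...,2]>.0205); print("oval want",np.round(c,4),rect("top",m,.027))
cv2.imwrite("pics/t3.png",cv2.resize(p[90:260,60:330,::-1],None,fx=2.9,fy=2.9,interpolation=cv2.INTER_CUBIC))
E
```

```text
free 49.5 [0.5201 0.372  0.2187] w 92.2 gf 0.0 F [-0.1 -0.1 -0.3]
home 51.1 [0.2656 0.5925 0.2331] w 92.5 gf 0.0 F [ 0.1 -0.9  0.8]
cover 1167 want 0.037 [-0.0008 -0.027   0.0388]
cover rect [ 5.191000e-01  3.659000e-01  1.960205e+02  1.075174e+02 -4.240000e-02]
carton 124 want 0.082 [0.0018 0.0425 0.0816]
carton want [ 0.4625 -0.0113  0.077 ] [ 4.62900e-01 -1.40000e-02  4.77076e+01  2.64688e+01  1.22200e-01]
oval 207 want 0.027 [-0.026  -0.0068  0.0265]
oval want [ 0.5463 -0.0048  0.077 ] [ 5.46800e-01 -7.30000e-03  7.46776e+01  6.11145e+01 -2.11000e-02]
```

View pics/t3.png

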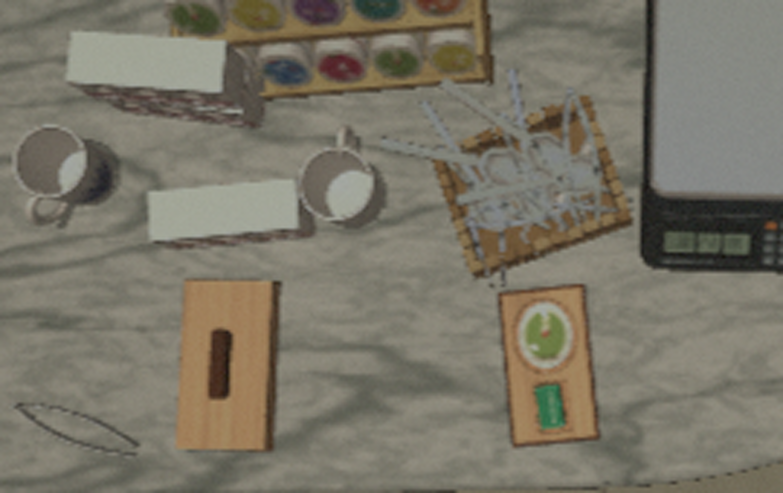

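The picture shows the cover on the box at (228,365), the tin and carton in their recesses, and the mug and gift box undisturbed. Last I'll check the cover's tilt and height with the handle left out.

```bash
python3 - <<'E'
from mv import *
from vis import *
for n in("top","side"):
    D=np.median([snapshot(n)[1] for _ in range(7)],0); W=cloud(n,D)
    for nm,BB,z0 in(("cover",BOX,.037),):
        L=(W[...,:2]-BB[:2])@np.array([[np.cos(BB[2]),-np.sin(BB[2])],[np.sin(BB[2]),np.cos(BB[2])]])
        m=(np.abs(L)<[.09,.04]).all(-1)&~((np.abs(L)<[.052,.024]).all(-1))&(W[...,2]>.02); w=W[m]; X=np.c_[L[m],np.ones(len(w))]
        print(n,nm,len(w),np.linalg.lstsq(X,w[:,2],rcond=None)[0].round(4))
    m=(np.abs(W[...,:2]-[.56,-.1])<.03).all(-1); w=W[m]; print(n,"counter z",np.linalg.lstsq(np.c_[w[:,:2]-[.56,-.1],np.ones(len(w))],w[:,2],rcond=None)[0].round(4))
    # cover top outline, z>32 mm
    m=(np.abs(W[...,:2]-BOX[:2])<[.13,.075]).all(-1)&(W[...,2]>.031); print(rect(n,m,.037))
    m=(np.abs(W[...,:2]-BOX[:2])<[.06,.03]).all(-1)&(W[...,2]>.05); print("handle",rect(n,m,.059))
E
```

```text
top cover 811 [-0.0004 -0.0032  0.0361]
top counter z [ 0.0004 -0.0088 -0.0001]
[ 5.192000e-01  3.672000e-01  1.959896e+02  1.049585e+02 -4.510000e-02]
handle [5.18800e-01 3.67100e-01 7.67096e+01 2.00904e+01 4.60000e-03]
side cover 166 [0.0003 0.0038 0.0356]
side counter z [-0.0029 -0.0052 -0.0014]
[ 5.185000e-01  3.622000e-01  1.960262e+02  1.119466e+02 -4.830000e-02]
handle [ 0.519   0.356  76.9963 20.4146 -0.1055]
```

The cover lies level with its top at about 36–37 mm, so it is fully seated, and it is centred within its play.

```bash
python3 -c "
from workcell import *
print(job.job_done())"
```

```text
the job is handed in; nothing more can be done
None
```

Job handed in at about 52 s: by the final camera checks the oval tin and upright carton are in the tray, the packet and round tin are in the box with its cover level and fully down, and the mug and gift box were left alone (no verdict was returned).

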